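# Fetch the check weight from behind the canisters

## Task

The bench scale is to be checked: move all three canisters that hem in the brass check weight over onto the baking tray, then set the weight gently in the middle of the scale's pan and let go of it, and only then put the canisters back, each centred and squared up on the black base of its own shape, the weight staying on the pan. Keep the canisters and the weight upright throughout.

Things in the scene. Friction and masses are not known exactly. Their poses are not given: they have to be found in the camera images.
- can_round: round stainless canister, 62 mm diameter, 136 mm tall over its flat perforated lid (lid 59 mm wide, from 124 mm up), about 0.3 to 0.6 kg, upright. Origin: centre of its underside. At the start it stands on its own base, squared up with it to about 4 degrees, next to the weight and the two other canisters.
- can_square: square stainless canister, 62 x 62 mm, 136 mm tall over its flat plain lid (lid 59 mm wide, from 124 mm up), about 0.3 to 0.65 kg, upright; its x and y axes are normal to its sides. Origin: centre of its underside. At the start it stands on its own base, squared up with it to about 4 degrees, next to the weight and the two other canisters.
- can_oblong: oblong stainless canister, 44 mm along its x axis, 74 mm along its y axis, 136 mm tall over its flat plain lid (lid 3 mm less each way, from 124 mm up), about 0.27 to 0.53 kg, upright. Origin: centre of its underside. At the start it stands on its own base, squared up with it to about 4 degrees, next to the weight and the two other canisters.
- base_round: black round plate, 76 mm diameter, 6 mm thick: the base of the round canister. Fixed; origin: centre of its underside. The bases stand parallel on a white board (12 mm above the bench); which has which spot changes: one is on the robot's side of the weight, 60 mm from it between centres, two lie to its left and right, 128 mm apart.
- base_square: black square plate, 76 x 76 mm, 6 mm thick: the base of the square canister; axes normal to its edges. Fixed; origin: centre of its underside. The bases stand parallel on a white board (12 mm above the bench); which has which spot changes: one is on the robot's side of the weight, 60 mm from it between centres, two lie to its left and right, 128 mm apart.
- base_oblong: black oblong plate, 56 mm along its x, 86 mm along its y axis, 6 mm thick: the base of the oblong canister. Fixed; origin: centre of its underside. The bases stand parallel on a white board (12 mm above the bench); which has which spot changes: one is on the robot's side of the weight, 60 mm from it between centres, two lie to its left and right, 128 mm apart.
- weight: brass check weight, 0.5 kg: cylinder of 38 mm diameter and 46 mm height, above it a 16 mm neck and a 24 mm knob, 66 mm tall in all; origin: centre of its underside. It stands on the white board (12 mm above the bench), hemmed in by the canisters, which tower over it and leave no room for a gripper.
- scale: white bench scale, 190 x 170 mm, fixed, with a round flat steel pan of 136 mm diameter. Origin: on the bench under the pan's centre, the pan's top 60 mm above it; z up, x away from the robot. It stands to the left or the right of the canisters.
- tray: dark flat baking tray, 320 mm along its x (pointing roughly away from the robot), 150 mm along its y axis, fixed, empty. Origin: under its centre on the bench; the surface to stand things on lies 10 mm above it, with a rim 4 mm higher round the edge. It stands on the other side of the canisters from the scale.
Things that resemble listed ones, but are neither listed nor needed, are in the scene too. There is more than one size of the weight; the job needs the larger.

How it is judged (in metres and radians):
On the way, in this order (a step that is already met when the one before it is completed fails the run):
1. all three canisters stand upright on the baking tray (x of can_round in the frame of tray between -0.155 and 0.155 m and y of can_round in the frame of tray between -0.07 and 0.07 m and z of can_round in the frame of tray between 0.004 and 0.016 m and angle between each of can_round, can_square, can_oblong's own z axis and vertical below 0.1 rad and x of can_square in the frame of tray between -0.155 and 0.155 m and y of can_square in the frame of tray between -0.07 and 0.07 m and z of can_square in the frame of tray between 0.004 and 0.016 m and x of can_oblong in the frame of tray between -0.155 and 0.155 m and y of can_oblong in the frame of tray between -0.07 and 0.07 m and z of can_oblong in the frame of tray between 0.004 and 0.016 m), for 0.2 s.
2. the weight stands in the middle of the pan, released, while all three canisters are still on the tray (all of step 1 and horizontal distance between weight and scale below 0.015 m and z of weight in the frame of scale between 0.055 and 0.065 m and angle between weight's own z axis and vertical below 0.1 rad and linear speed of weight below 0.02 m/s and contact force between weight and the fingers below 0.1 N), for 0.2 s.
At the end, for the whole second after the job is handed in: The weight stands upright on the scale's pan within 15 mm of its centre; each canister stands upright on the base of its own shape, within 12 mm of the base's centre, the square and the oblong one lined up with their bases within 0.3 rad (17 degrees); all are at rest (horizontal distance between weight and scale below 0.015 m and z of weight in the frame of scale between 0.055 and 0.065 m and angle between each of weight, can_round, can_square, can_oblong's own z axis and vertical below 0.1 rad and linear speed of each of weight, can_round, can_square, can_oblong below 0.02 m/s and horizontal distance between can_round and base_round below 0.012 m and z of can_round in the frame of base_round between 0.003 and 0.01 m and horizontal distance between can_square and base_square below 0.012 m and z of can_square in the frame of base_square between 0.003 and 0.01 m and horizontal distance between can_oblong and base_oblong below 0.012 m and z of can_oblong in the frame of base_oblong between 0.003 and 0.01 m and (angle between the x axis of can_square and the x axis of base_square, either way round below 0.3 rad or angle between the x axis of can_square and the y axis of base_square, either way round below 0.3 rad) and angle between the x axis of can_oblong and the x axis of base_oblong, either way round below 0.3 rad); the robot touches nothing.
It fails at once if a canister or the weight is tipped by more than 0.5 rad (angle between any of can_round, can_square, can_oblong, weight's own z axis and vertical above 0.5 rad).
It fails at once if the weight is dropped or slammed onto the pan (faster than 0.6 m/s within 15 mm of it) (horizontal distance between weight and scale below 0.07 m and z of weight in the frame of scale below 0.075 m and linear speed of weight above 0.6 m/s).
It also fails if it takes over 139 s, if anything falls off the work surface, if the arm or the gripper's body presses on something with over 40 N, if the wrist force passes 120 N, or if a joint passes its speed limit or range.

## Robot

A 7-joint arm with a two-finger parallel gripper is mounted at the origin on the work surface. World frame = base frame: x ahead of the robot, y to its left, z up, the work surface at z = 0. Lengths are in m, angles in degrees, forces in N, time in s.
With the tool pointing down it reaches from about 0.425 to 0.875 m from the base axis. Payload 4.7 kg.
Tool frame: the origin (TCP) lies at the centre of the arm's flange, where the gripper is bolted on; the fingertips stand 182 mm ahead of it and the grasp point (between the pads) lies 164 mm ahead of it; z points along the fingers, x is the direction in which the jaws open and shut, and the axes are right-handed (so a half turn about z gives the same grasp; the last joint's range is limited). The gripper opens to 87 mm and grips with 3 to 60 N. Pads are 19 mm wide; open, the fingers measure 117 mm over their backs; the gripper's body (75 mm by 190 mm) begins 51 mm behind the grasp point.
Start: joints at [-75.052, 18.392, -4.016, 83.108, 1.295, 78.541, -3.26], TCP at [0.159, 0.63, 0.405] pointing down, gripper open.
Joint ranges: [-163.93, 163.93], [-17.29, 119.83], [-79.2, 71.16], [3.27, 140.29], [-89.18, 269.18], [5.43, 117.66], [-154.24, 154.24]. Speed limits (degrees/s): [147.25, 147.25, 180, 180, 180, 180, 180].

## Interface

Orientations are given as [roll, pitch, yaw] about the fixed x, y, z axes, in that order (R = Rz(yaw) Ry(pitch) Rx(roll)).
In Python, from cell import env gives the robot as it stands. The module is installed in compiled form; this text tells all that it offers.
- The arm moves only by the tool carry_out, never from a script. Its argument "increments" is a list of rows, each a list of 5 numbers: the shift along the world's x, y, z in m, then the turn about the world's z in degrees, then the gripper's target within -1 to 1 (shut at 1, half-way at 0, fully open at -1). In form: [[dx, dy, dz, spin, jaw], ...]. A call has 1 to 20 rows; each row is the pose to reach, as a shift and turn from the pose commanded when the call began; what a row does not reach only later rows make up. A row lasts 1/10 s, in which the tool goes at most 50 mm and 8.59 degrees, less where a joint would pass 70% of its speed; a pose out of reach is approached as far as the arm can. A call with a gripper value outside its range is refused whole. The fingers move at their own pace and stop on an object; "grip_force" is the grip in N (left out, the last holds). Time passes only in rows, so rows that repeat a pose let the fingers close. It gives the time, the measured TCP pose, the force and the opening at its end, in the units of the state.
- env.get_obs(): the state, without advancing time (a new reading comes with each control period).
- env.read_camera(name): name is "side" or "top" or "wrist"; returns (picture, depth): 420x560x3 uint8, red, green, blue; 420x560 float32, m along the optical axis (not along the pixel's ray), 0 where there is no reading.
- env.get_calibration(name): a dict with "K" (3x3 intrinsics, pixels), "camera_from_world" (4x4, takes a point from world to camera coordinates); the wrist camera has in their place "T_tool_cam" (4x4, takes a point from camera to tool coordinates, whose origin is the TCP and whose axes are the tool frame's). Camera axes: x right, y down, z forward; pixel columns grow to the right and rows downward; lengths in m; the calibration is good to about 2 mm. A picture is of the moment at which its call begins: read the wrist's pose just before it. get_calibration takes no time and is no camera call.
- env.sign_off(): hands the job in, once; it reports no verdict.
The state is a dict: "time_s": time; "qpos": joint angles; "joint_velocities": joint speeds; "effort": joint torques, N m; "tool_pos": TCP position; "tool_rot": TCP orientation; "force": force on the tool from outside, world axes, zero at the start; "wrist_torque": the same for the moment, N m; "grip_width": finger opening in m.
Only numpy, scipy, OpenCV 4.12 (cv2) and the standard library are available. Lean on these libraries where they do the work, as an engineer would, in place of code of your own. Each camera call takes 0.05 s, during which the arm holds its last target.

## Working session

There is one attempt and no reset: what is moved stays moved. The work goes in short steps, Python scripts to look and compute and a tool call to move; the robot and the scene stay as the last step left them, time stands still between calls to the robot, and variables do not carry over. Pictures are saved under pics/ and viewed, and the job is handed in when it is done.

Besides the shell and the picture viewer there is one more tool, called after "Request:" as name(argument=value, ...) on one line, values as JSON. carry_out: Moves the arm, as the interface text tells. Its arguments: {"type":"object","properties":{"increments":{"type":"array"},"grip_force":{"type":"number"}},"required":["increments"]}

```bash
mkdir -p pics
cat > h.py <<'E'
import numpy as np, cv2
from cell import env
def cal(n):
    c=env.get_calibration(n); return np.array(c["K"]),np.array(c["camera_from_world"])
def save(n,im): cv2.imwrite("pics/"+n,im[:,:,::-1])
def cast(K,T,uv,z):
    uv=np.atleast_2d(np.asarray(uv,float)); R=T[:3,:3];t=T[:3,3];c=-R.T@t
    d=np.c_[uv,np.ones(len(uv))]@np.linalg.inv(K).T@R
    s=(z-c[2])/d[:,2]; return c+s[:,None]*d
def proj(K,T,p):
    p=np.atleast_2d(p)@T[:3,:3].T+T[:3,3]; q=p@K.T; return q[:,:2]/q[:,2:]
def cloud(K,T,D):
    v,u=np.mgrid[:D.shape[0],:D.shape[1]]
    d=np.stack([u,v,np.ones_like(u)],-1)@np.linalg.inv(K).T*D[...,None]
    return (d-T[:3,3])@T[:3,:3]
E
python3 - <<'E'
from h import *
o=env.get_obs(); print({k:np.round(v,3) for k,v in o.items()})
for n in("top","side","wrist"):
    im,D=env.read_camera(n); save(n+"0.png",im); np.savez(n+"0.npz",im=im,D=D)
for n in("top","side"):
    K,T=cal(n);print(n,K.round(1).tolist(),(-T[:3,:3].T@T[:3,3]).round(3),T[:3,:3].round(2).tolist())
print(env.get_calibration("wrist"))
E
```

```text
{'time_s': np.float64(0.0), 'qpos': array([-75.051,  18.441,  -4.016,  83.175,   1.293,  78.541,  -3.26 ]), 'joint_velocities': array([-0.046, -0.016, -0.094,  0.035,  0.013, -0.127, -0.017]), 'effort': array([ 0.0000e+00, -4.9129e+01, -4.0400e-01, -3.1253e+01, -6.4000e-02,
        4.4000e-02,  0.0000e+00]), 'tool_pos': array([0.159, 0.63 , 0.404]), 'tool_rot': array([1.79996e+02, 1.12000e-01, 7.58610e+01]), 'force': array([-0.01 , -0.167,  0.238]), 'wrist_torque': array([-0.019, -0.04 , -0.059]), 'grip_width': np.float64(0.087)}
top [[494.9, 0.0, 271.4], [0.0, 494.9, 211.5], [0.0, 0.0, 1.0]] [0.54  0.01  1.162] [[-0.01, -1.0, 0.02], [-1.0, 0.0, -0.05], [0.05, -0.02, -1.0]]
side [[430.7, 0.0, 278.9], [0.0, 430.7, 214.7], [0.0, 0.0, 1.0]] [0.463 0.216 0.813] [[-0.83, -0.55, 0.0], [-0.52, 0.79, -0.31], [0.17, -0.26, -0.95]]
{'K': array([[293.25465129,   0.        , 284.33378627],
       [  0.        , 293.25465129, 213.93190886],
       [  0.        ,   0.        ,   1.        ]]), 'T_tool_cam': array([[ 9.99999948e-01,  1.92231275e-04,  2.57523995e-04,
        -1.08170524e-04],
       [-2.57268890e-04,  9.59095257e-01,  2.83083418e-01,
        -7.80255702e-02],
       [-1.92572556e-04, -2.83083469e-01,  9.59095257e-01,
         1.95245791e-02],
       [ 0.00000000e+00,  0.00000000e+00,  0.00000000e+00,
         1.00000000e+00]])}
```

View pics/top0.png

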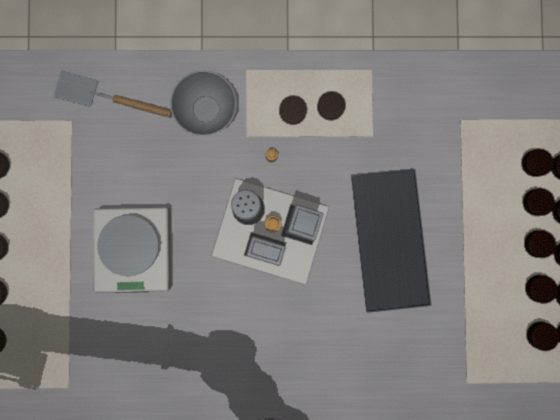

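View pics/side0.png

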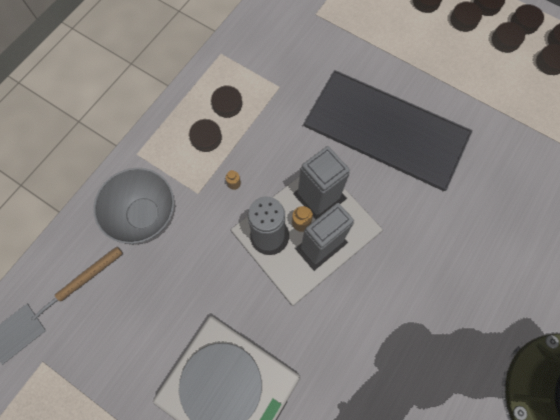

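Run:
```python
from h import *
for n in("top","side"):
    f=np.load(n+"0.npz");D=f["D"];P=cloud(*cal(n),D);z=P[...,2]
    z=np.where(D>0,z,-1)
    vis=cv2.applyColorMap(np.clip(z*255/0.25,0,255).astype(np.uint8),cv2.COLORMAP_JET);cv2.imwrite(f"pics/{n}h.png",vis)
    print((D==0).sum())
f=np.load("top0.npz");save("topcrop.png",cv2.resize(f["im"][80:330,60:520],None,fx=1.7,fy=1.7,interpolation=3))
```

```text
971
974
```

The top view shows the round canister at (246,205), the square one at (304,221), the oblong at (266,248), and a brass weight between them at (273,223). A smaller brass weight stands alone at (272,154). The pan is at (128,245) and the tray at (390,240). Next I measure them.

View pics/topcrop.png

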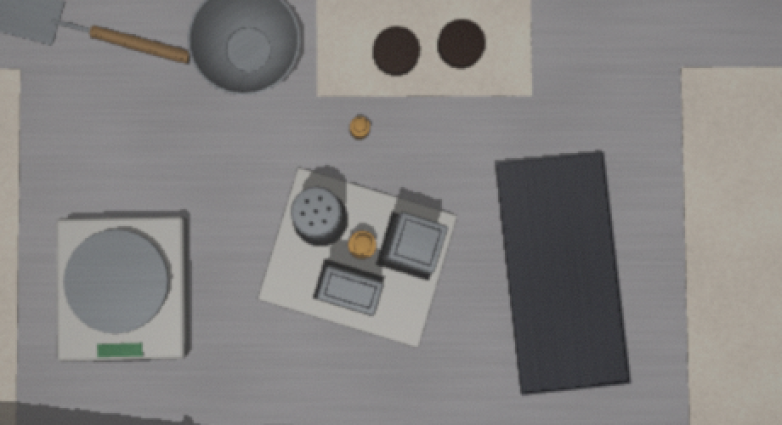

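Run:
```python
from h import *
for n in("top","side"):
    K,T=cal(n)
    f=np.load(n+"0.npz");D=f["D"];im=f["im"];P=cloud(K,T,D);z=np.where(D>0,P[...,2],-1)
    print(n)
    def comps(lo,hi,name,amin=30):
        m=((z>lo)&(z<hi)&(P[...,0]>.25)&(abs(P[...,1])<.5)&(P[...,0]<.9)).astype(np.uint8)
        k,l,s,c=cv2.connectedComponentsWithStats(m)
        for i in range(1,k):
            if s[i,4]<amin: continue
            Q=P[l==i]
            r=cv2.minAreaRect((Q[:,:2]*1000).astype(np.float32))
            print(name,"px",c[i].round(0),"n",s[i,4],"med",np.median(Q,0).round(4),"rect c",np.round(r[0],1),"size",np.round(r[1],1),"ang",round(r[2],1))
    comps(.14,.17,"lid")
    comps(.05,.1,"mid")
    comps(.05,.065,"pan",300)
    comps(.006,.016,"low",300)
    hsv=cv2.cvtColor(im,cv2.COLOR_RGB2HSV)
    m=((hsv[...,0]>8)&(hsv[...,0]<25)&(hsv[...,1]>130)).astype(np.uint8)
    k,l,s,c=cv2.connectedComponentsWithStats(m)
    for i in range(1,k):
        if s[i,4]>25: print("brass",c[i].round(1),s[i,4],"zmax",np.percentile(P[l==i][:,2],95).round(3),P[l==i].mean(0).round(3))
```

```text
top
lid px [246. 204.] n 683 med [0.6026 0.0459 0.1535] rect c [602.3  47.2] size [60.  59.9] ang 89.2
lid px [305. 222.] n 853 med [ 0.5652 -0.0743  0.1543] rect c [565.1 -74.6] size [60.3 61.5] ang 71.9
lid px [266. 250.] n 720 med [0.5078 0.0055 0.1541] rect c [507.7   5.9] size [72.9 43.2] ang 73.3
mid px [201. 104.] n 548 med [0.8378 0.1686 0.0583] rect c [831.5 145. ] size [148.5 136.9] ang 89.9
mid px [128. 245.] n 2965 med [0.5187 0.3105 0.0598] rect c [518.7 311.6] size [135.1 132.8] ang 89.9
mid px [273. 224.] n 220 med [ 0.5638 -0.0105  0.059 ] rect c [564.8 -11. ] size [35.8 33.7] ang 89.7
pan px [201. 104.] n 546 med [0.8378 0.169  0.0582] rect c [831.5 145. ] size [148.5 136.9] ang 89.9
pan px [128. 245.] n 2943 med [0.5186 0.3105 0.0598] rect c [518.7 311.6] size [135.1 132.8] ang 89.9
low px [205. 107.] n 776 med [0.8406 0.1461 0.011 ] rect c [837.5 145.8] size [91.9 93.3] ang 1.0
low px [391. 240.] n 8340 med [ 0.5261 -0.2862  0.0098] rect c [ 526.3 -285.4] size [320.7 153.7] ang 5.8
low px [268. 234.] n 4736 med [ 0.5348 -0.0027  0.0116] rect c [548.3  -4.6] size [2
[... 1194 characters left out ...]
5302 med [0.5199 0.3075 0.0591] rect c [521.7 303.2] size [135.3 116.6] ang 33.5
pan px [132. 203.] n 749 med [0.85   0.1362 0.058 ] rect c [829.8 144.1] size [147.5 140. ] ang 89.8
pan px [220. 384.] n 5302 med [0.5199 0.3075 0.0591] rect c [521.7 303.2] size [135.3 116.6] ang 33.5
low px [389. 129.] n 9951 med [ 0.5183 -0.2853  0.0099] rect c [ 524.6 -287. ] size [320.6 154.1] ang 5.6
low px [306. 247.] n 5198 med [0.5185 0.0462 0.0114] rect c [546.9  -5.8] size [230.3 190. ] ang 72.9
low px [139. 211.] n 982 med [0.8439 0.144  0.0116] rect c [835.7 143.3] size [94.2 94.3] ang 80.4
brass [303.8 212.4] 92 zmax 0.079 [ 0.56  -0.012  0.075]
brass [299.7 220.8] 33 zmax 0.06 [0.56  0.001 0.058]
```

Both views agree. Two brass weights are candidates: (272,224) with its top at z≈0.08, which fits 12+66 mm, and (271,155) with its top at 0.052, which is too short. The crop confirms that the larger one, hemmed in by the canisters, is the right one. The canisters are about 62/61/73x43 mm, with tops at 0.154, as they should be. I grip each near the top, with the jaws along yaw -17°. First I move above the square canister.

Request:
carry_out(increments=[[0.405, -0.705, 0, -92.9, -1], [0.405, -0.705, 0, -92.9, -1], [0.405, -0.705, 0, -92.9, -1], [0.405, -0.705, 0, -92.9, -1], [0.405, -0.705, 0, -92.9, -1], [0.405, -0.705, 0, -92.9, -1], [0.405, -0.705, 0, -92.9, -1], [0.405, -0.705, 0, -92.9, -1], [0.405, -0.705, 0, -92.9, -1], [0.405, -0.705, 0, -92.9, -1], [0.405, -0.705, 0, -92.9, -1], [0.405, -0.705, 0, -92.9, -1], [0.405, -0.705, 0, -92.9, -1], [0.405, -0.705, 0, -92.9, -1], [0.405, -0.705, 0, -92.9, -1], [0.405, -0.705, 0, -92.9, -1], [0.405, -0.705, 0, -92.9, -1], [0.405, -0.705, 0, -92.9, -1], [0.405, -0.705, 0, -92.9, -1], [0.405, -0.705, 0, -92.9, -1]], grip_force=30)

```text
time_s: 2.15
tool_pos: [0.5635, -0.0729, 0.4045]
tool_rot: [-179.9, 0.1, -16.9]
force: [-0.2, 0.2, 0.8]
grip_width: 0.087
```

Request:
carry_out(increments=[[0, 0, -0.02, 0, -1], [0, 0, -0.05, 0, -1], [0, 0, -0.08, 0, -1], [0, 0, -0.1, 0, -1], [0, 0, -0.115, 0, -1], [0, 0, -0.121, 0, -1], [0, 0, -0.121, 0, -1], [0, 0, -0.121, 0, 1], [0, 0, -0.121, 0, 1], [0, 0, -0.121, 0, 1], [0, 0, -0.121, 0, 1], [0, 0, -0.121, 0, 1], [0, 0, -0.121, 0, 1], [0, 0, -0.121, 0, 1]])

```text
time_s: 3.55
tool_pos: [0.5639, -0.0747, 0.2843]
tool_rot: [-180.0, -0.0, -17.0]
force: [-2.0, 0.6, 5.4]
grip_width: 0.062
```

Request:
carry_out(increments=[[0, 0, 0.01, 0, 1], [0, 0, 0.025, 0, 1], [0, 0, 0.04, 0, 1], [-0.003, -0.012, 0.04, 0, 1], [-0.008, -0.035, 0.04, 0, 1], [-0.013, -0.065, 0.04, 0, 1], [-0.019, -0.095, 0.04, 0, 1], [-0.024, -0.125, 0.04, 0, 1], [-0.03, -0.155, 0.04, 0, 1], [-0.035, -0.182, 0.04, 0, 1], [-0.038, -0.202, 0.04, 0, 1], [-0.039, -0.211, 0.04, 0, 1], [-0.039, -0.211, 0.035, 0, 1], [-0.039, -0.211, 0.02, 0, 1], [-0.039, -0.211, 0.008, 0, 1], [-0.039, -0.211, 0, 0, 1], [-0.039, -0.211, -0.004, 0, 1], [-0.039, -0.211, -0.007, 0, 1], [-0.039, -0.211, -0.007, 0, 1]])

```text
time_s: 5.45
tool_pos: [0.525, -0.2857, 0.2769]
tool_rot: [180.0, -0.0, -17.0]
force: [-1.0, -0.9, -3.7]
grip_width: 0.0618
```

Run:
```python
from h import *
im,D=env.read_camera("side"); save("side1.png",im)
im,D=env.read_camera("top"); save("top1.png",im)
o=env.get_obs();print(o["force"],o["grip_width"],o["tool_pos"])
```

```text
[ 0.66207381  0.11989812 -4.23480728] 0.061633416070926615 [ 0.52502809 -0.28581565  0.27714668]
```

View pics/side1.png

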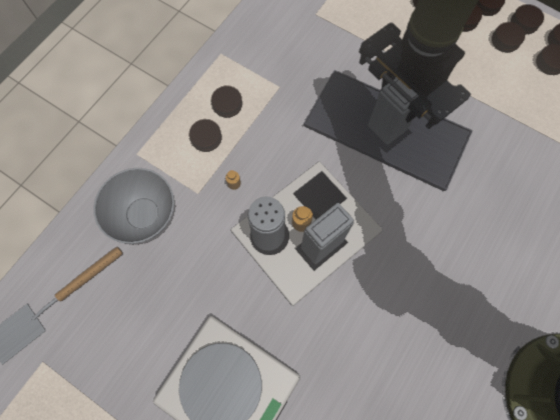

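The square canister hangs upright over the middle of the tray, and its black base is now bare at (322,193) in the side view. I release it and go to the oblong one.

Request:
carry_out(increments=[[0, 0, -0.001, 0, 1], [0, 0, -0.0015, 0, 1], [0, 0, -0.0015, 0, -1], [0, 0, -0.0015, 0, -1], [0, 0, -0.0015, 0, -1], [0, 0, -0.0015, 0, -1], [0, 0, 0.02, 0, -1], [0, 0, 0.06, 0, -1], [0, 0, 0.1, 0, -1], [-0.003, 0.03, 0.12, 0, -1], [-0.005, 0.08, 0.12, 0, -1], [-0.008, 0.13, 0.12, 0, -1], [-0.012, 0.18, 0.12, 0, -1], [-0.015, 0.23, 0.12, 0, -1], [-0.018, 0.27, 0.12, 0, -1], [-0.019, 0.292, 0.12, 0, -1], [-0.019, 0.292, 0.12, 0, -1], [-0.019, 0.292, 0.12, 0, -1]])

```text
time_s: 7.35
tool_pos: [0.5058, 0.006, 0.3968]
tool_rot: [180.0, -0.0, -17.0]
force: [-0.7, -1.2, 0.2]
grip_width: 0.0867
```

Run:
```python
from h import *
im,D=env.read_camera("side"); save("side2.png",im)
```

```text
(no output)
```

View pics/side2.png

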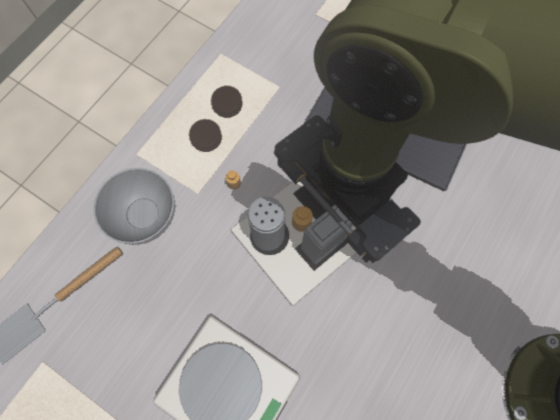

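The jaws are over the oblong canister; the weight and the round canister are undisturbed.

Request:
carry_out(increments=[[0, 0, -0.02, 0, -1], [0, 0, -0.05, 0, -1], [0, 0, -0.08, 0, -1], [0, 0, -0.1, 0, -1], [0, 0, -0.11, 0, -1], [0, 0, -0.113, 0, -1], [0, 0, -0.113, 0, -1], [0, 0, -0.113, 0, 1], [0, 0, -0.113, 0, 1], [0, 0, -0.113, 0, 1], [0, 0, -0.113, 0, 1], [0, 0, -0.113, 0, 1], [0, 0, -0.113, 0, 1], [0, 0, -0.113, 0, 1], [0, 0, -0.113, 0, 1]])

```text
time_s: 8.9
tool_pos: [0.5058, 0.0063, 0.2838]
tool_rot: [180.0, -0.0, -17.0]
force: [0.3, 0.4, 0.0]
grip_width: 0.0433
```

Request:
carry_out(increments=[[0, 0, 0.01, 0, 1], [0, 0, 0.025, 0, 1], [0, 0, 0.04, 0, 1], [-0.01, -0.015, 0.04, 0, 1], [-0.025, -0.04, 0.04, 0, 1], [-0.04, -0.075, 0.04, 0, 1], [-0.055, -0.11, 0.04, 0, 1], [-0.07, -0.15, 0.04, 0, 1], [-0.08, -0.19, 0.04, 0, 1], [-0.088, -0.225, 0.04, 0, 1], [-0.09, -0.26, 0.04, 0, 1], [-0.09, -0.285, 0.04, 0, 1], [-0.09, -0.299, 0.04, 0, 1], [-0.09, -0.303, 0.03, 0, 1], [-0.09, -0.303, 0.015, 0, 1], [-0.09, -0.303, 0.004, 0, 1], [-0.09, -0.303, -0.003, 0, 1], [-0.09, -0.303, -0.007, 0, 1], [-0.09, -0.303, -0.008, 0, 1], [-0.09, -0.303, -0.008, 0, 1]])

```text
time_s: 10.9
tool_pos: [0.4161, -0.2964, 0.2759]
tool_rot: [-180.0, -0.0, -17.0]
force: [0.9, -0.4, -2.8]
grip_width: 0.044
```

Run:
```python
from h import *
im,D=env.read_camera("side"); save("side3.png",im); np.savez("side3.npz",im=im,D=D)
im,D=env.read_camera("top"); save("top3.png",im); np.savez("top3.npz",im=im,D=D)
o=env.get_obs();print(o["force"],o["grip_width"],o["tool_pos"])
```

```text
[ 0.32701728 -0.38690674 -2.68922918] 0.0436594339504774 [ 0.41604788 -0.29659071  0.27585003]
```

View pics/side3.png

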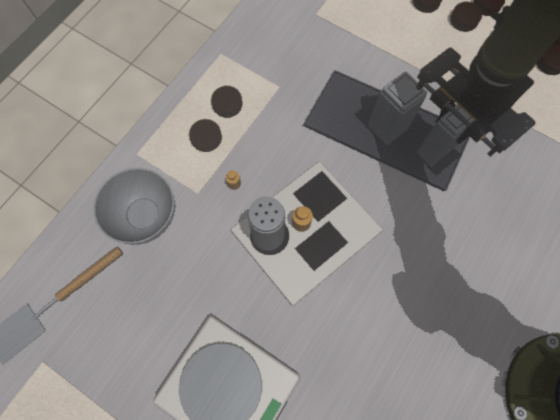

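View pics/top3.png

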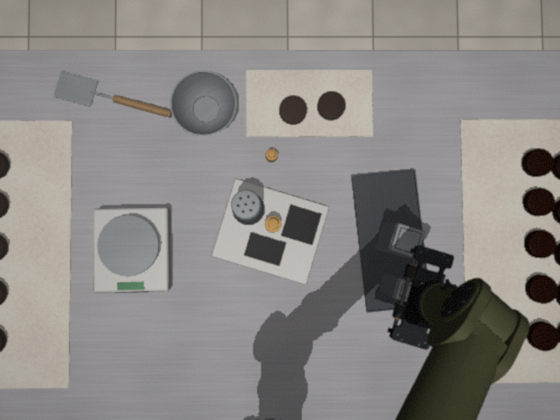

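Both bases are bare (square at about (302,224), oblong at about (265,249) in the top view), and the two canisters stand on the tray. Next I release the oblong one and go over to the round one.

Request:
carry_out(increments=[[0, 0, 0, 0, -1], [0, 0, 0, 0, -1], [0, 0, 0, 0, -1], [0, 0, 0, 0, -1], [0, 0, 0.02, 0, -1], [0, 0, 0.06, 0, -1], [0, 0, 0.1, 0, -1], [0.01, 0.02, 0.12, 0, -1], [0.03, 0.06, 0.12, 0, -1], [0.054, 0.1, 0.12, 0, -1], [0.078, 0.145, 0.12, 0, -1], [0.102, 0.19, 0.12, 0, -1], [0.126, 0.235, 0.12, 0, -1], [0.15, 0.28, 0.12, 0, -1], [0.17, 0.315, 0.12, 0, -1], [0.183, 0.339, 0.12, 0, -1], [0.1855, 0.344, 0.12, 0, -1], [0.1855, 0.344, 0.12, 0, -1], [0.1855, 0.344, 0.12, 0, -1]])

```text
time_s: 12.9
tool_pos: [0.601, 0.0453, 0.3958]
tool_rot: [179.9, -0.0, -17.2]
force: [-0.7, -0.7, 0.1]
grip_width: 0.0867
```

Request:
carry_out(increments=[[0, 0, -0.02, 0, -1], [0, 0, -0.05, 0, -1], [0, 0, -0.08, 0, -1], [0, 0, -0.1, 0, -1], [0, 0, -0.11, 0, -1], [0, 0, -0.112, 0, -1], [0, 0, -0.112, 0, -1], [0, 0, -0.112, 0, 1], [0, 0, -0.112, 0, 1], [0, 0, -0.112, 0, 1], [0, 0, -0.112, 0, 1], [0, 0, -0.112, 0, 1], [0, 0, -0.112, 0, 1], [0, 0, -0.112, 0, 1], [0, 0, -0.112, 0, 1]])

```text
time_s: 14.4
tool_pos: [0.6014, 0.0474, 0.2841]
tool_rot: [-180.0, -0.0, -17.0]
force: [-1.1, 0.2, 4.4]
grip_width: 0.0614
```

Run:
```python
from h import *
K,T=cal("top");f=np.load("top3.npz");im=f["im"]
K2,T2=cal("side");f2=np.load("side3.npz")
for n,K,T,im in(("top",K,T,im),("side",K2,T2,f2["im"])):
    m=(im.max(2)<75).astype(np.uint8)
    k,l,s,c=cv2.connectedComponentsWithStats(m)
    for i in range(1,k):
        p=cast(K,T,c[i],.018)[0]
        if s[i,4]>200 and .4<p[0]<.7 and abs(p[1])<.13:
            v,u=np.nonzero(l==i); Q=cast(K,T,np.c_[u,v],.018)[:,:2]
            r=cv2.minAreaRect((Q*1000).astype(np.float32)); print(n,c[i].round(0),s[i,4],np.round(r[0],1),np.round(r[1],1),round(r[2],1))
```

```text
top [301. 224.] 966 [563.7 -76.3] [71.9 72.2] 72.6
top [265. 248.] 806 [508.4   7.7] [81.5 52.6] 73.0
side [320. 196.] 1266 [560.3 -76.2] [72.8 73. ] 73.1
side [321. 245.] 1184 [505.    7.7] [82.5 53. ] 72.6
side [272. 243.] 242 [590.5  54.1] [71.2 49.3] 42.7
```

Gripped at 61 mm. The bare bases measure (0.562,-0.076) and (0.507,0.008), both at yaw -17°. I carry the round canister over the weight to the far slot.

Request:
carry_out(increments=[[0, 0, 0.01, 0, 1], [0, 0, 0.03, 0, 1], [0, 0, 0.06, 0, 1], [0, 0, 0.085, 0, 1], [0.002, -0.012, 0.095, 0, 1], [0.005, -0.035, 0.095, 0, 1], [0.009, -0.07, 0.095, 0, 1], [0.013, -0.11, 0.095, 0, 1], [0.018, -0.15, 0.095, 0, 1], [0.022, -0.19, 0.095, 0, 1], [0.027, -0.23, 0.095, 0, 1], [0.031, -0.265, 0.095, 0, 1], [0.035, -0.295, 0.095, 0, 1], [0.037, -0.315, 0.09, 0, 1], [0.0375, -0.3225, 0.07, 0, 1], [0.0375, -0.3225, 0.04, 0, 1], [0.0375, -0.3225, 0.015, 0, 1], [0.0375, -0.3225, 0, 0, 1], [0.0375, -0.3225, -0.006, 0, 1], [0.0375, -0.3225, -0.008, 0, 1]])

```text
time_s: 16.4
tool_pos: [0.6383, -0.2759, 0.2762]
tool_rot: [180.0, 0.1, -17.1]
force: [-3.8, 1.8, 5.0]
grip_width: 0.0615
```

Run:
```python
from h import *
im,D=env.read_camera("side"); save("side4.png",im); np.savez("side4.npz",im=im,D=D)
im,D=env.read_camera("top"); save("top4.png",im); np.savez("top4.npz",im=im,D=D)
o=env.get_obs();print(o["force"],o["grip_width"],o["tool_pos"])
for n in("top","side"):
    K,T=cal(n);f=np.load(n+"4.npz");D=f["D"];P=cloud(K,T,D);hsv=cv2.cvtColor(f["im"],cv2.COLOR_RGB2HSV)
    m=(hsv[...,0]>8)&(hsv[...,0]<25)&(hsv[...,1]>110)&(abs(P[...,1])<.06)&(P[...,0]<.65)&(P[...,0]>.5)
    for lo,hi in((.05,.064),(.07,.085)):
        Q=P[m&(P[...,2]>lo)&(P[...,2]<hi)]
        c,r=cv2.minEnclosingCircle((Q[:,:2]*1000).astype(np.float32));print(n,lo,len(Q),np.round(c,1),round(r,1))
    m=(P[...,2]>.054)&(P[...,2]<.065)&(D>0)&(abs(P[...,0]-.52)<.1)&(abs(P[...,1]-.31)<.1)
    Q=P[m];c,r=cv2.minEnclosingCircle((Q[:,:2]*1000).astype(np.float32));print("pan",np.round(c,1),round(r,1),Q.mean(0),np.median(Q[:,2]))
```

```text
[ 0.0091481  -0.04534213 -2.31959101] 0.0618731709749834 [ 0.63890559 -0.27576019  0.27646253]
top 0.05 99 [564.7 -10. ] 17.5
top 0.07 89 [565.  -10.1] 11.7
pan [518.8 311.2] 68.3 [0.51871978 0.31064648 0.0598111 ] 0.05982062208952145
side 0.05 157 [561.5 -10.8] 18.5
side 0.07 129 [562.6 -10.6] 11.8
pan [516.8 310.6] 68.1 [0.5186586  0.30726204 0.05918165] 0.05919575947900751
```

View pics/side4.png

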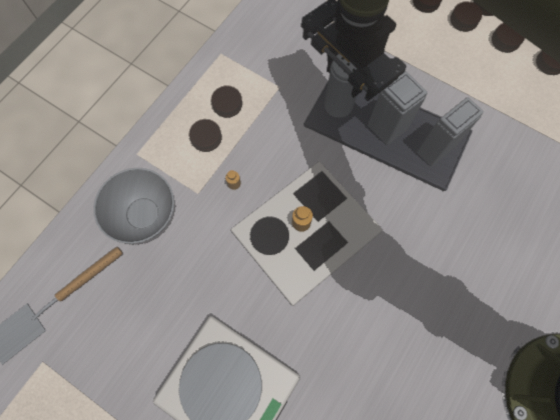

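All three are on the tray and the round base is bare at (269,236). The weight is at (0.5635,-0.0105) and the pan centre at about (0.518,0.311). I release the canister and go to the weight.

Request:
carry_out(increments=[[0, 0, 0, 0, -1], [0, 0, 0, 0, -1], [0, 0, 0, 0, -1], [0, 0, 0, 0, -1], [0, 0, 0.02, 0, -1], [0, 0, 0.06, 0, -1], [0, 0, 0.1, 0, -1], [-0.006, 0.02, 0.12, 0, -1], [-0.017, 0.06, 0.12, 0, -1], [-0.03, 0.105, 0.12, 0, -1], [-0.043, 0.15, 0.12, 0, -1], [-0.056, 0.195, 0.12, 0, -1], [-0.067, 0.235, 0.12, 0, -1], [-0.074, 0.26, 0.12, 0, -1], [-0.0755, 0.265, 0.11, 0, -1], [-0.0755, 0.265, 0.08, 0, -1], [-0.0755, 0.265, 0.04, 0, -1], [-0.0755, 0.265, 0.02, 0, -1], [-0.0755, 0.265, 0.02, 0, -1], [-0.0755, 0.265, 0.02, 0, -1]])

```text
time_s: 18.5
tool_pos: [0.5636, -0.0114, 0.2961]
tool_rot: [180.0, -0.0, -17.1]
force: [0.2, -0.6, 1.1]
grip_width: 0.0867
```

Run:
```python
from h import *
im,D=env.read_camera("side"); save("side5.png",im); np.savez("side5.npz",im=im,D=D)
im,D=env.read_camera("wrist"); save("wrist5.png",im)
K,T=cal("side");P=cloud(K,T,D);z=np.where(D>0,P[...,2],-1)
m=((z>.13)&(z<.152)&(P[...,1]<-.2)).astype(np.uint8)
k,l,s,c=cv2.connectedComponentsWithStats(m)
for i in range(1,k):
    if s[i,4]>100: print(c[i],cv2.minAreaRect((P[l==i][:,:2]*1000).astype(np.float32)),np.median(P[l==i][:,2]))
```

```text
(no output)
```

View pics/wrist5.png

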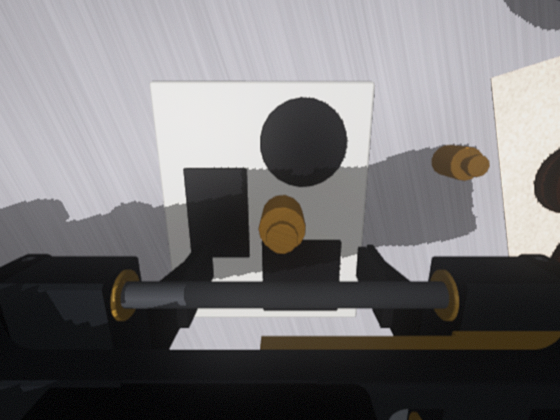

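View pics/side5.png

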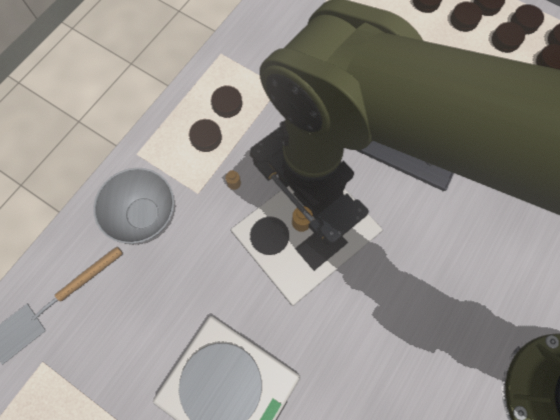

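The wrist view shows the weight at (282,225), centred between the fingers at (125) and (440), with the smaller decoy at (460,162) well clear. I descend and grip.

Request:
carry_out(increments=[[0, 0, -0.02, 0, -1], [0, 0, -0.045, 0, -1], [0, 0, -0.07, 0, -1], [0, 0, -0.083, 0, -1], [0, 0, -0.088, 0, -1], [0, 0, -0.088, 0, -1], [0, 0, -0.088, 0, 1], [0, 0, -0.088, 0, 1], [0, 0, -0.088, 0, 1], [0, 0, -0.088, 0, 1], [0, 0, -0.088, 0, 1], [0, 0, -0.088, 0, 1], [0, 0, -0.088, 0, 1], [0, 0, -0.088, 0, 1], [0, 0, -0.088, 0, 1]])

```text
time_s: 20.1
tool_pos: [0.5632, -0.0102, 0.2078]
tool_rot: [180.0, 0.0, -17.0]
force: [-1.4, 0.6, 1.0]
grip_width: 0.0372
```

Request:
carry_out(increments=[[0, 0, 0.01, 0, 1], [0, 0, 0.035, 0, 1], [0, 0, 0.065, 0, 1], [0, 0, 0.09, 0, 1], [-0.002, 0.015, 0.1, 0, 1], [-0.006, 0.04, 0.1, 0, 1], [-0.011, 0.075, 0.1, 0, 1], [-0.016, 0.115, 0.1, 0, 1], [-0.022, 0.155, 0.1, 0, 1], [-0.028, 0.195, 0.1, 0, 1], [-0.033, 0.235, 0.1, 0, 1], [-0.039, 0.275, 0.1, 0, 1], [-0.043, 0.302, 0.1, 0, 1], [-0.045, 0.316, 0.1, 0, 1], [-0.0455, 0.321, 0.095, 0, 1], [-0.0455, 0.321, 0.08, 0, 1], [-0.0455, 0.321, 0.068, 0, 1], [-0.0455, 0.321, 0.06, 0, 1], [-0.0455, 0.321, 0.06, 0, 1], [-0.0455, 0.321, 0.06, 0, 1]])

```text
time_s: 22.1
tool_pos: [0.5181, 0.31, 0.2676]
tool_rot: [180.0, -0.0, -17.1]
force: [-0.3, -0.2, -4.9]
grip_width: 0.0372
```

Run:
```python
from h import *
im,D=env.read_camera("side"); save("side6.png",im); np.savez("side6.npz",im=im,D=D)
im,D=env.read_camera("wrist"); save("wrist6.png",im)
o=env.get_obs();print(o["force"],o["grip_width"],o["tool_pos"])
```

```text
[ 0.16525653  0.06683521 -3.66684404] 0.03735991901216532 [0.51825579 0.31057822 0.26836889]
```

View pics/side6.png

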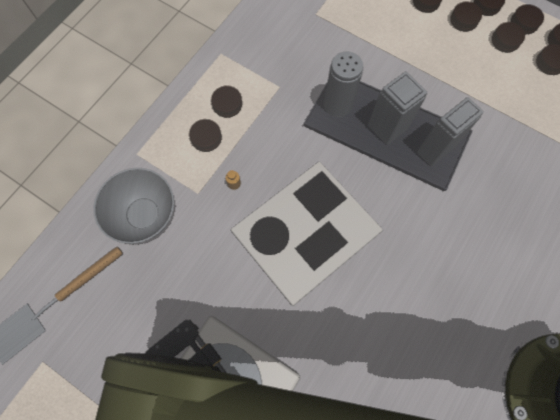

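View pics/wrist6.png

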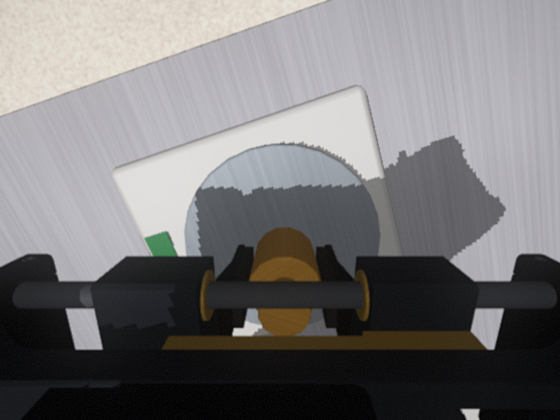

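All three canisters stand upright on the tray, and the weight hangs upright over the pan. I lower it slowly.

Request:
carry_out(increments=[[0, 0, -0.002, 0, 1], [0, 0, -0.004, 0, 1], [0, 0, -0.006, 0, 1], [0, 0, -0.008, 0, 1], [0, 0, -0.009, 0, 1], [0, 0, -0.01, 0, 1], [0, 0, -0.011, 0, 1], [0, 0, -0.0115, 0, 1], [0, 0, -0.0115, 0, 1], [0, 0, -0.0115, 0, 1]])

```text
time_s: 23.2
tool_pos: [0.5178, 0.3108, 0.2563]
tool_rot: [-180.0, -0.0, -17.0]
force: [0.9, 0.5, -5.5]
grip_width: 0.0368
```

Run:
```python
from h import *
f=np.load("side6.npz");D=f["D"];K,T=cal("side");P=cloud(K,T,D);z=np.where(D>0,P[...,2],-1)
m=((z>.137)&(z<.152)&(P[...,1]<-.2)&(P[...,0]>.3)).astype(np.uint8)
k,l,s,c=cv2.connectedComponentsWithStats(m)
for i in range(1,k):
    if s[i,4]>100: print(c[i].round(0),np.round(np.hstack(cv2.minAreaRect((P[l==i][:,:2]*1000).astype(np.float32))),1),np.median(P[l==i][:,2]))
o=env.get_obs();print(o["force"],o["grip_width"],o["tool_pos"])
```

```text
[346.  65.] [ 639.7 -276.6   57.8   59.3   24.1] 0.14559874010806667
[404.  91.] [ 524.7 -286.5   60.2   58.6   72. ] 0.1460496674950045
[460. 116.] [ 416.7 -296.8   73.1   41.3   72.9] 0.14609267636780848
[ 0.91544818  0.50256741 -5.47700798] 0.03682605649301002 [0.51784467 0.3107958  0.2563312 ]
```

Request:
carry_out(increments=[[0, 0, -0.0005, 0, 1], [0, 0, -0.001, 0, 1], [0, 0, -0.0015, 0, 1], [0, 0, -0.0015, 0, 1]])

```text
time_s: 23.6
tool_pos: [0.518, 0.3108, 0.2558]
tool_rot: [-180.0, 0.0, -17.0]
force: [-2.2, -0.6, 4.3]
grip_width: 0.0374
```

Contact: the force turned from -5 to +4 N. I release, then wait and rise.

Request:
carry_out(increments=[[0, 0, 0.0005, 0, 1], [0, 0, 0.0005, 0, -1], [0, 0, 0.0005, 0, -1], [0, 0, 0.0005, 0, -1], [0, 0, 0.0005, 0, -1], [0, 0, 0.0005, 0, -1], [0, 0, 0.0005, 0, -1], [0, 0, 0.0005, 0, -1], [0, 0, 0.0005, 0, -1], [0, 0, 0.015, 0, -1], [0, 0, 0.045, 0, -1], [0, 0, 0.08, 0, -1], [0, 0, 0.12, 0, -1], [0.01, -0.04, 0.14, 0, -1], [0.022, -0.085, 0.14, 0, -1], [0.034, -0.13, 0.14, 0, -1], [0.046, -0.175, 0.14, 0, -1], [0.058, -0.22, 0.14, 0, -1], [0.07, -0.265, 0.14, 0, -1], [0.08, -0.305, 0.14, 0, -1]])

```text
time_s: 25.6
tool_pos: [0.598, 0.003, 0.3964]
tool_rot: [-180.0, -0.1, -17.1]
force: [0.2, 0.0, 0.1]
grip_width: 0.0868
```

Run:
```python
from h import *
im,D=env.read_camera("top"); save("top7.png",im)
K,T=cal("top");P=cloud(K,T,D);hsv=cv2.cvtColor(im,cv2.COLOR_RGB2HSV)
m=(hsv[...,0]>8)&(hsv[...,0]<25)&(hsv[...,1]>110)&(abs(P[...,1]-.31)<.07)&(abs(P[...,0]-.52)<.07)
for lo,hi in((.098,.112),(.118,.135)):
    Q=P[m&(P[...,2]>lo)&(P[...,2]<hi)];print(lo,len(Q),np.round(np.hstack(cv2.minEnclosingCircle((Q[:,:2]*1000).astype(np.float32))),1))
m=(im.max(2)<75).astype(np.uint8)
k,l,s,c=cv2.connectedComponentsWithStats(m)
for i in range(1,k):
    p=cast(K,T,c[i],.018)[0]
    if s[i,4]>200 and .4<p[0]<.7 and abs(p[1])<.13:
        v,u=np.nonzero(l==i); Q=cast(K,T,np.c_[u,v],.018)[:,:2]
        print(c[i].round(0),s[i,4],Q.mean(0).round(4),np.ptp(Q,0))
# round base in side6
f=np.load("side6.npz");K,T=cal("side");im=f["im"]
m=(im.max(2)<75).astype(np.uint8)
k,l,s,c=cv2.connectedComponentsWithStats(m)
for i in range(1,k):
    p=cast(K,T,c[i],.018)[0]
    if s[i,4]>200 and .4<p[0]<.7 and abs(p[1])<.13:
        v,u=np.nonzero(l==i); Q=cast(K,T,np.c_[u,v],.018)[:,:2]
        print("side",c[i].round(0),s[i,4],Q.mean(0).round(4),np.round(np.hstack(cv2.minAreaRect((Q*1000).astype(np.float32))),1))
```

```text
0.098 98 [519.8 309.1  17.9]
0.118 102 [519.7 309.5  11.9]
side [320. 196.] 1284 [ 0.5599 -0.0757] [560.3 -76.1  72.9  72.9  73.2]
side [269. 235.] 1077 [0.5977 0.0459] [598.1  46.   69.   69.2  33.5]
side [321. 245.] 1182 [0.5049 0.0081] [505.    7.7  82.5  53.   72.6]
```

View pics/top7.png

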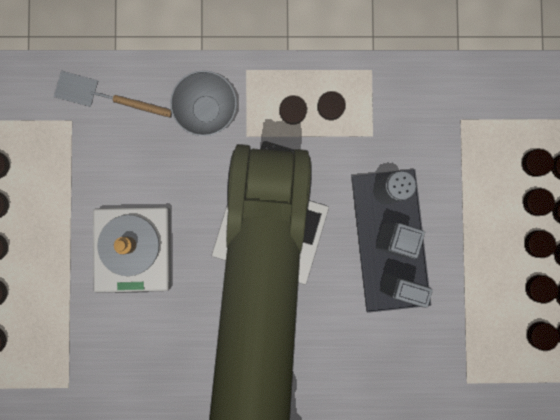

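The weight stands at (0.5197,0.3093), 2 mm from the pan centre. The three canisters on the tray are upright. Next I fetch the round one.

Request:
carry_out(increments=[[0.006, -0.04, 0, 0, -1], [0.013, -0.085, 0, 0, -1], [0.02, -0.13, 0, 0, -1], [0.027, -0.175, 0, 0, -1], [0.033, -0.22, 0, 0, -1], [0.039, -0.26, 0, 0, -1], [0.041, -0.281, 0, 0, -1], [0.041, -0.281, -0.02, 0, -1], [0.041, -0.281, -0.05, 0, -1], [0.041, -0.281, -0.08, 0, -1], [0.041, -0.281, -0.105, 0, -1], [0.041, -0.281, -0.118, 0, -1], [0.041, -0.281, -0.12, 0, -1], [0.041, -0.281, -0.12, 0, 1], [0.041, -0.281, -0.12, 0, 1], [0.041, -0.281, -0.12, 0, 1], [0.041, -0.281, -0.12, 0, 1], [0.041, -0.281, -0.12, 0, 1], [0.041, -0.281, -0.12, 0, 1], [0.041, -0.281, -0.12, 0, 1]])

```text
time_s: 27.65
tool_pos: [0.6391, -0.2754, 0.2758]
tool_rot: [180.0, -0.1, -17.0]
force: [-0.2, -0.3, 4.8]
grip_width: 0.0616
```

Request:
carry_out(increments=[[0, 0, 0.01, 0, 1], [0, 0, 0.03, 0, 1], [0, 0, 0.05, 0, 1], [-0.002, 0.015, 0.055, 0, 1], [-0.005, 0.04, 0.055, 0, 1], [-0.009, 0.075, 0.055, 0, 1], [-0.014, 0.115, 0.055, 0, 1], [-0.019, 0.155, 0.055, 0, 1], [-0.024, 0.195, 0.055, 0, 1], [-0.029, 0.235, 0.055, 0, 1], [-0.033, 0.272, 0.055, 0, 1], [-0.037, 0.302, 0.055, 0, 1], [-0.039, 0.317, 0.055, 0, 1], [-0.039, 0.3215, 0.05, 0, 1], [-0.039, 0.3215, 0.035, 0, 1], [-0.039, 0.3215, 0.022, 0, 1], [-0.039, 0.3215, 0.014, 0, 1], [-0.039, 0.3215, 0.011, 0, 1], [-0.039, 0.3215, 0.01, 0, 1], [-0.039, 0.3215, 0.01, 0, 1]])

```text
time_s: 29.65
tool_pos: [0.6001, 0.0458, 0.2849]
tool_rot: [180.0, -0.0, -17.1]
force: [-0.7, -0.9, -2.2]
grip_width: 0.0614
```

Run:
```python
from h import *
im,D=env.read_camera("side"); save("side8.png",im)
o=env.get_obs();print(o["force"],o["grip_width"],o["tool_pos"])
```

```text
[-0.27984122  0.20414183 -3.14914881] 0.061279979832618875 [0.60009745 0.04600626 0.28511621]
```

View pics/side8.png

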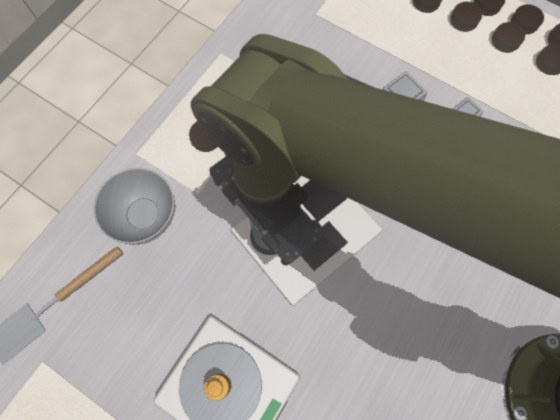

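The weight stays centred on the pan at (217,387), and the round canister is just above its base. I lower it, release, then go to the square one.

Request:
carry_out(increments=[[0, 0, -0.001, 0, 1], [0, 0, -0.0015, 0, 1], [0, 0, -0.0015, 0, -1], [0, 0, -0.0015, 0, -1], [0, 0, -0.0015, 0, -1], [0, 0, -0.0015, 0, -1], [0, 0, -0.0015, 0, -1], [0, 0, 0.02, 0, -1], [0, 0, 0.06, 0, -1], [0, 0, 0.1, 0, -1], [-0.006, -0.03, 0.11, 0, -1], [-0.016, -0.07, 0.11, 0, -1], [-0.026, -0.115, 0.11, 0, -1], [-0.036, -0.16, 0.11, 0, -1], [-0.046, -0.205, 0.11, 0, -1], [-0.056, -0.25, 0.11, 0, -1], [-0.066, -0.29, 0.11, 0, -1], [-0.073, -0.322, 0.11, 0, -1], [-0.075, -0.332, 0.11, 0, -1], [-0.075, -0.332, 0.11, 0, -1]])

```text
time_s: 31.7
tool_pos: [0.524, -0.2874, 0.3949]
tool_rot: [180.0, -0.0, -17.3]
force: [-0.0, 0.2, 0.5]
grip_width: 0.0873
```

Request:
carry_out(increments=[[0, 0, -0.02, 0, -1], [0, 0, -0.05, 0, -1], [0, 0, -0.08, 0, -1], [0, 0, -0.105, 0, -1], [0, 0, -0.117, 0, -1], [0, 0, -0.119, 0, -1], [0, 0, -0.119, 0, -1], [0, 0, -0.119, 0, 1], [0, 0, -0.119, 0, 1], [0, 0, -0.119, 0, 1], [0, 0, -0.119, 0, 1], [0, 0, -0.119, 0, 1], [0, 0, -0.119, 0, 1], [0, 0, -0.119, 0, 1], [0, 0, -0.119, 0, 1]])

```text
time_s: 33.2
tool_pos: [0.5249, -0.2858, 0.2763]
tool_rot: [-180.0, -0.0, -17.0]
force: [-2.2, 1.6, 5.5]
grip_width: 0.0619
```

Run:
```python
from h import *
for n in("side","top"):
    im,D=env.read_camera(n); save(n+"9.png",im)
    K,T=cal(n);P=cloud(K,T,D);z=np.where(D>0,P[...,2],-1)
    m=((z>.14)&(z<.16)&(P[...,1]>-.15)&(P[...,0]>.4)&(P[...,0]<.7)).astype(np.uint8)
    k,l,s,c=cv2.connectedComponentsWithStats(m)
    for i in range(1,k):
        if s[i,4]>100: print(n,c[i].round(0),np.round(np.hstack(cv2.minAreaRect((P[l==i][:,:2]*1000).astype(np.float32))),1),np.median(P[l==i][:,2]))
o=env.get_obs();print(o["force"],o["grip_width"],o["tool_pos"])
```

```text
side [267. 214.] [598.9  46.   58.6  58.6   9.2] 0.1533269992148394
top [246. 205.] [601.5  46.1  59.1  59.5  67.8] 0.15378984687434338
[-1.30198722  0.91665109  5.18987428] 0.06203157810721995 [ 0.52489751 -0.28582836  0.27622689]
```

View pics/side9.png

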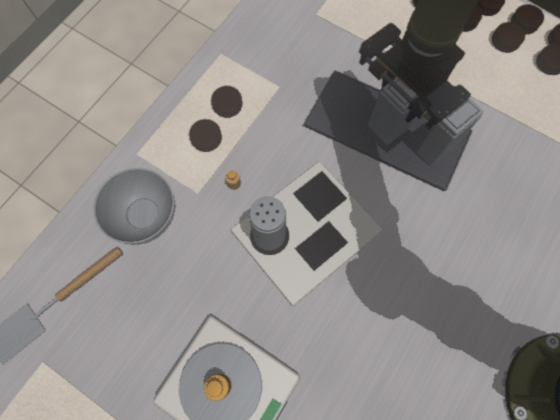

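The round canister stands upright at (0.600,0.046), centred on its base. Now the square one goes to its base.

Request:
carry_out(increments=[[0, 0, 0.01, 0, 1], [0, 0, 0.03, 0, 1], [0, 0, 0.045, 0, 1], [0.002, 0.012, 0.045, 0, 1], [0.006, 0.035, 0.045, 0, 1], [0.011, 0.065, 0.045, 0, 1], [0.017, 0.095, 0.045, 0, 1], [0.022, 0.125, 0.045, 0, 1], [0.028, 0.155, 0.045, 0, 1], [0.033, 0.183, 0.045, 0, 1], [0.036, 0.202, 0.045, 0, 1], [0.037, 0.2095, 0.045, 0, 1], [0.037, 0.2095, 0.04, 0, 1], [0.037, 0.2095, 0.028, 0, 1], [0.037, 0.2095, 0.018, 0, 1], [0.037, 0.2095, 0.012, 0, 1], [0.037, 0.2095, 0.01, 0, 1], [0.037, 0.2095, 0.009, 0, 1], [0.037, 0.2095, 0.009, 0, 1]])

```text
time_s: 35.2
tool_pos: [0.5619, -0.0765, 0.2849]
tool_rot: [180.0, -0.0, -17.1]
force: [-0.4, -0.1, -4.2]
grip_width: 0.0618
```

Run:
```python
from h import *
im,D=env.read_camera("side"); save("side10.png",im)
o=env.get_obs();print(o["force"],o["grip_width"],o["tool_pos"])
```

```text
[ 0.17002877 -0.03417906 -4.4893135 ] 0.06179729036498322 [ 0.56199802 -0.07636809  0.28504479]
```

View pics/side10.png

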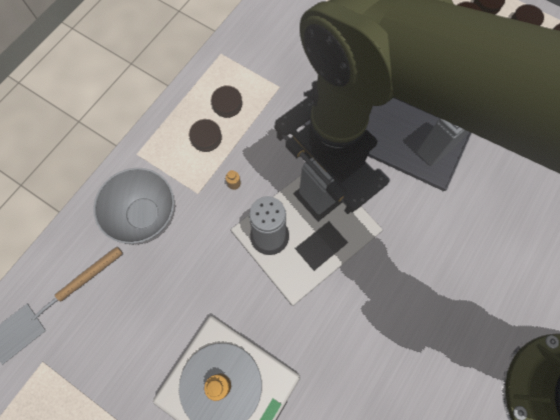

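The square canister is squarely above its base. I lower it, release, and go to the oblong one.

Request:
carry_out(increments=[[0, 0, -0.0008, 0, 1], [0, 0, -0.0015, 0, 1], [0, 0, -0.0015, 0, -1], [0, 0, -0.0015, 0, -1], [0, 0, -0.0015, 0, -1], [0, 0, -0.0015, 0, -1], [0, 0, -0.0015, 0, -1], [0, 0, 0.02, 0, -1], [0, 0, 0.06, 0, -1], [0, 0, 0.1, 0, -1], [-0.02, -0.03, 0.11, 0, -1], [-0.045, -0.065, 0.11, 0, -1], [-0.07, -0.105, 0.11, 0, -1], [-0.095, -0.145, 0.11, 0, -1], [-0.12, -0.18, 0.11, 0, -1], [-0.14, -0.21, 0.11, 0, -1], [-0.146, -0.2205, 0.11, 0, -1], [-0.146, -0.2205, 0.11, 0, -1], [-0.146, -0.2205, 0.11, 0, -1]])

```text
time_s: 37.15
tool_pos: [0.4168, -0.2954, 0.3947]
tool_rot: [-180.0, -0.0, -17.0]
force: [0.1, 0.3, -1.0]
grip_width: 0.0872
```

Request:
carry_out(increments=[[0, 0, -0.02, 0, -1], [0, 0, -0.05, 0, -1], [0, 0, -0.08, 0, -1], [0, 0, -0.105, 0, -1], [0, 0, -0.117, 0, -1], [0, 0, -0.1185, 0, -1], [0, 0, -0.1185, 0, -1], [0, 0, -0.1185, 0, 1], [0, 0, -0.1185, 0, 1], [0, 0, -0.1185, 0, 1], [0, 0, -0.1185, 0, 1], [0, 0, -0.1185, 0, 1], [0, 0, -0.1185, 0, 1], [0, 0, -0.1185, 0, 1], [0, 0, -0.1185, 0, 1]])

```text
time_s: 38.65
tool_pos: [0.4158, -0.2967, 0.2763]
tool_rot: [180.0, -0.0, -17.0]
force: [0.3, 0.4, 0.4]
grip_width: 0.0438
```

Run:
```python
from h import *
for n in("side","top"):
    im,D=env.read_camera(n); save(n+"11.png",im)
    K,T=cal(n);P=cloud(K,T,D);z=np.where(D>0,P[...,2],-1)
    m=((z>.14)&(z<.16)&(P[...,1]>-.15)&(P[...,0]>.4)&(P[...,0]<.7)).astype(np.uint8)
    k,l,s,c=cv2.connectedComponentsWithStats(m)
    for i in range(1,k):
        if s[i,4]>100: print(n,c[i].round(0),np.round(np.hstack(cv2.minAreaRect((P[l==i][:,:2]*1000).astype(np.float32))),1),np.median(P[l==i][:,2]))
o=env.get_obs();print(o["force"],o["grip_width"],o["tool_pos"])
```

```text
side [326. 168.] [561.3 -77.   60.3  60.6  70.8] 0.15392222174222125
side [267. 214.] [598.9  46.4  59.   58.2   9.5] 0.15325296890648127
top [246. 205.] [6.023e+02 4.610e+01 6.010e+01 5.790e+01 1.000e-01] 0.15361565783251702
top [306. 223.] [564.  -76.5  60.6  60.9  72.5] 0.15416290607042027
[ 0.1351934  -0.64603748  0.11327537] 0.044015817935878984 [ 0.41586227 -0.29668387  0.27631377]
```

View pics/side11.png

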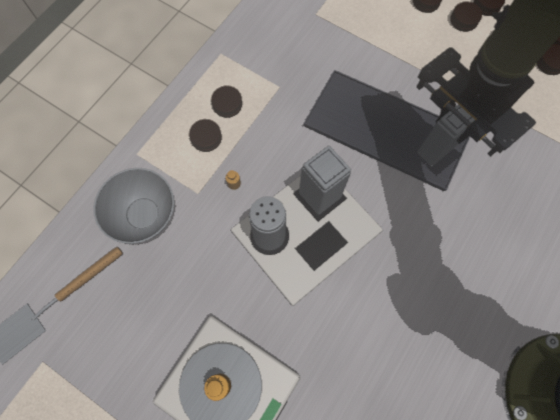

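Square is at (0.5625,-0.0767), within 1 mm of its base. Now the oblong one.

Request:
carry_out(increments=[[0, 0, 0.01, 0, 1], [0, 0, 0.03, 0, 1], [0, 0, 0.045, 0, 1], [0.002, 0.015, 0.045, 0, 1], [0.006, 0.04, 0.045, 0, 1], [0.014, 0.075, 0.045, 0, 1], [0.025, 0.115, 0.045, 0, 1], [0.038, 0.155, 0.045, 0, 1], [0.053, 0.195, 0.045, 0, 1], [0.067, 0.235, 0.045, 0, 1], [0.08, 0.27, 0.045, 0, 1], [0.088, 0.295, 0.045, 0, 1], [0.0905, 0.3045, 0.045, 0, 1], [0.0905, 0.3045, 0.04, 0, 1], [0.0905, 0.3045, 0.028, 0, 1], [0.0905, 0.3045, 0.018, 0, 1], [0.0905, 0.3045, 0.012, 0, 1], [0.0905, 0.3045, 0.01, 0, 1], [0.0905, 0.3045, 0.009, 0, 1], [0.0905, 0.3045, 0.009, 0, 1]])

```text
time_s: 40.75
tool_pos: [0.5064, 0.0075, 0.2854]
tool_rot: [180.0, -0.0, -17.1]
force: [0.2, 0.5, -2.7]
grip_width: 0.0435
```

Run:
```python
from h import *
im,D=env.read_camera("side"); save("side12.png",im)
o=env.get_obs();print(o["force"],o["grip_width"],o["tool_pos"])
```

```text
[-0.1652631  -0.34184425 -2.07952503] 0.04437674480342413 [0.5064588  0.00766006 0.28552206]
```

View pics/side12.png

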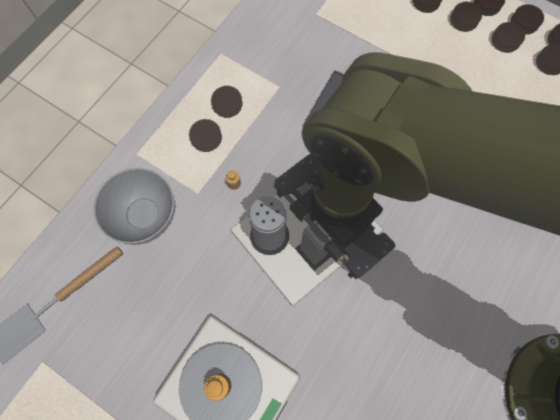

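The oblong canister is just over its base. I lower it, release, rise and move clear to the right.

Request:
carry_out(increments=[[0, 0, -0.0008, 0, 1], [0, 0, -0.0018, 0, 1], [0, 0, -0.0018, 0, -1], [0, 0, -0.0018, 0, -1], [0, 0, -0.0018, 0, -1], [0, 0, -0.0018, 0, -1], [0, 0, -0.0018, 0, -1], [0, 0, 0.02, 0, -1], [0, 0, 0.06, 0, -1], [0, 0, 0.1, 0, -1], [0, -0.02, 0.13, 0, -1], [-0.01, -0.06, 0.13, 0, -1], [-0.02, -0.105, 0.13, 0, -1], [-0.03, -0.15, 0.13, 0, -1], [-0.04, -0.195, 0.13, 0, -1], [-0.05, -0.24, 0.13, 0, -1], [-0.06, -0.285, 0.13, 0, -1], [-0.07, -0.32, 0.13, 0, -1], [-0.07, -0.32, 0.13, 0, -1], [-0.07, -0.32, 0.13, 0, -1]])

```text
time_s: 42.8
tool_pos: [0.4359, -0.3128, 0.4151]
tool_rot: [180.0, 0.0, -17.2]
force: [-0.4, 1.2, -0.1]
grip_width: 0.0868
```

Run:
```python
from h import *
for n in("side","top"):
    im,D=env.read_camera(n); save(n+"13.png",im)
    K,T=cal(n);P=cloud(K,T,D);z=np.where(D>0,P[...,2],-1)
    m=((z>.14)&(z<.16)&(P[...,1]>-.15)&(P[...,0]>.4)&(P[...,0]<.7)).astype(np.uint8)
    k,l,s,c=cv2.connectedComponentsWithStats(m)
    for i in range(1,k):
        if s[i,4]>100: print(n,c[i].round(0),np.round(np.hstack(cv2.minAreaRect((P[l==i][:,:2]*1000).astype(np.float32))),1),np.median(P[l==i][:,2]))
    hsv=cv2.cvtColor(im,cv2.COLOR_RGB2HSV)
    Q=P[(hsv[...,0]>8)&(hsv[...,0]<25)&(hsv[...,1]>110)&(abs(P[...,1]-.31)<.07)&(z>.1)&(z<.14)&(P[...,0]<.6)];print("weight",np.round(np.hstack(cv2.minEnclosingCircle((Q[:,:2]*1000).astype(np.float32))),1),Q[:,2].max())
```

```text
side [326. 168.] [561.8 -77.   60.   60.4  71.7] 0.15387372890796508
side [267. 214.] [599.4  46.1  57.9  59.5  76.6] 0.1533390443320381
side [328. 225.] [506.5   7.4  73.2  42.1  73.1] 0.1538243296809753
weight [517.2 308.7  18.3] 0.12943956312677404
top [246. 205.] [601.5  45.9  60.3  59.3  11.3] 0.1536876435783246
top [306. 223.] [563.9 -76.5  60.2  61.   72.2] 0.15410380290774126
top [265. 250.] [508.9   7.5  72.8  43.1  72.4] 0.15394196572186514
weight [519.5 308.7  17.6] 0.13068047376209116
```

View pics/top13.png

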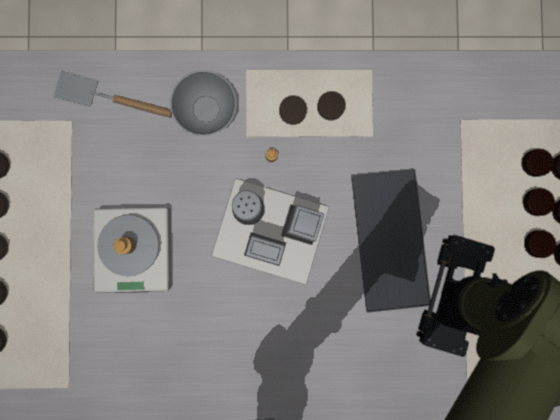

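All three canisters are centred on their bases, at (246,205), (306,223) and (265,250). The weight is on the pan at (124,245), and the arm is clear. I hand it in.

```bash
python3 -c "
from cell import env
print(env.sign_off())"
```

```text
the job is handed in; nothing more can be done
None
```

The job is done and handed in at about 43 s of the 139 s allowed; the sign-off gave no verdict. I moved the three canisters onto the tray, set the larger brass weight on the pan and released it. Then I put the round, square and oblong canisters back on their own bases.

Last checks, from the top and side cameras:
- **Weight:** upright, about 2 mm from the pan's centre (top camera).
- **Canisters:** all upright, each within about 2 mm of its base's centre. The square and oblong ones are lined up with their bases to about 2°.
- **Robot:** clear of everything, with the gripper open.

No check failed. The two cameras disagree with each other by about 2 mm in x, which is within their stated calibration.

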